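# Switch the seesaw gate and feed the grinding balls down the other chute

### The arm

A 7-joint arm with a two-finger parallel gripper is mounted at the origin on the work surface. World frame = base frame: x ahead of the robot, y to its left, z up, the work surface at z = 0. Lengths are in mm, angles in rad, forces in N, time in s.
With the tool pointing down it reaches from about 400 to 750 mm from the base axis. Payload 19.5 kg.
Tool frame: the origin (TCP) lies at the very end of the fingers, on their centre line; the grasp point (between the pads) lies 19 mm behind it; z points along the fingers, y is the line along which they close (so a half turn about z gives the same grasp; the last joint's range is limited). The gripper opens to 85 mm and grips with 20 to 120 N. Pads are 22 mm wide; open, the fingers measure 114 mm over their backs; the gripper's body (76 mm by 85 mm) begins 54 mm behind the grasp point. The pads swing forward as they close: fully open they stand 13 mm farther back than shut.
Start: joints at [-1.276, 0.707, -0.028, 1.485, 0.022, 0.951, -0.075], TCP at [190.006, 542.672, 231.268] pointing down, gripper open.
Joint ranges: [-2.71, 2.71], [-0.32, 2.16], [-1.57, 1.52], [0, 2.45], [-1.46, 4.6], [0, 2.02], [-2.83, 2.83]. Speed limits (rad/s): [1.89, 1.89, 2.57, 2.57, 3.01, 3.01, 3.01].

### API

Orientations are given as a rotation vector (axis times angle).
In Python, from station import env, optics, close_job, nets gives the robot as it stands.
- The arm moves only by the tool servo_tool, never from a script. Its argument "deltas" is a list that holds one entry, the list of rows, each a list of 7 numbers: the turn, a rotation vector about the tool's x, y, z in degrees, then the shift along the tool's x, y, z in cm, then the gripper command: -1 is shut, 1 is fully open, values between are in proportion. In form: [[[rx, ry, rz, tx, ty, tz, jaw], ...]]. A call has 1 to 8 rows; each row shifts and turns the commanded pose from where the row before left it, along the tool's axes as they then stand; what a row does not reach is not made up. A row lasts 1/8 s, in which the tool goes at most 62.5 mm and 10.7 degrees, less where a joint would pass 70% of its speed; a pose out of reach is approached as far as the arm can. A call is refused whole if a number of a shift passes 6.25 or a number of a turn 10.7, either way. A call with a gripper value outside its range is refused whole. The fingers move at their own pace and stop on an object; "squeeze" is the grip in N (left out, the last holds). Time passes only in rows, so rows that do not move let the fingers close. It gives the time, the measured TCP pose, the force, the opening and the grip force at its end, in the units of the state.
- env.read_state(): the state, without advancing time (a new reading comes with each control period).
- optics.capture(name): name is "side" or "top"; returns the picture (480x640x3 uint8, blue, green, red); there is no depth.
- optics.camera_info(name): a dict with "fx", "fy", "cx", "cy" (pixels), "rvec" (rotation vector, rad) and "tvec" (3), from world to camera coordinates, as OpenCV has them. Camera axes: x right, y down, z forward; pixel columns grow to the right and rows downward; lengths in mm; the calibration is good to about 2 mm. A picture is of the moment at which its call begins. camera_info takes no time and is no camera call.
- close_job(): hands the job in; it is judged then, once.
Trained networks look in the newest picture that a camera, given by its name, has taken for a name from the list of things; names that differ only in an ending like _2 or _b are one class to them, and where a whole thing is asked for, a point or a joint stands for the part that bears it (a point fixed in the world has none). Each returns a list of dicts, best first, with "p" (0 to 1); they miss things now and then, are a little off and sometimes report something else, mostly with a low value. They report only what shows in the picture. A call takes as long as a camera call.
- nets.recognise(camera, target): "centre" ([x, y, z] in mm, in the coordinates of the camera as it stood for that picture, good to about 4 mm: the middle of the surface that is visible of it).
- nets.cut_out(camera, target): "region" (480x640 bool, what is visible of it).
The state is a dict: "time_s": time; "joints": joint angles; "qd": joint speeds; "joint_torque": joint torques, N m; "position": TCP position; "ee_rot": TCP orientation; "contact_force": force on the tool from outside, world axes, zero at the start; "moment": the same for the moment, N m; "finger_gap": finger opening in mm; "finger_force": force on a finger pad.
Only numpy, scipy, OpenCV 4.12 (cv2) and the standard library are available. Lean on these libraries where they do the work, as an engineer would, in place of code of your own. Each camera call takes 0.05 s, during which the arm holds its last target. There are 200 camera calls.

### The job

The ball sorter's seesaw gate leans towards one tray, which has had its share. With the fingertips, press down the raised blue paddle so that the gate rocks over its pivot to lean the other way; after that push the red stop fully aside and leave it open, so that all three white grinding balls run down the other chute and come to rest in its tray. Touch no ball, carry nothing, and leave the flask, jar and beaker standing where they are.

Things in the scene. Friction and masses are not known exactly. Their poses are not given: they have to be found in the camera images.
- rig: ball sorter bolted to the bench: white base, blue ramp, aluminium chutes, white trays. Origin on the bench under the gate's pivot; x away from the robot (yaw up to 0.3 rad), y left, z up; mm below in this frame. The ramp runs down along +x at y = 0 from x = -175 (floor 159 high) to -20 (131), over the gate's middle; 34 wide, walls 18. Chutes lead from below the gate's ends to the trays.
- gate (a joint): tilt of the yellow seesaw gate (230 x 60 mm) about the rig's x, pivot 115 mm high. +0.30 (stop): left end down, feeds the left tray; -0.30: right. A brass weight over the pivot (within 35 mm of the middle, x = 38 to 52 mm, up to 182 mm high) makes it unstable: pushed past level it falls to the other stop and stays. Starts at either stop; under 2 N.
- paddle_left (a point): centre of the top face of the left blue paddle, a 46 x 46 x 5 mm plate on the gate's far (+x) side, 61 mm beyond and 95 mm left of the pivot, tilting with the gate; about 153 mm above the bench raised, 97 mm when down. The gate's yellow wall, 26 mm higher, runs along its near edge.
- paddle_right (a point): the same for the right blue paddle, 95 mm right of the pivot
- stop (a joint): travel in m of the red stop that holds the balls on the ramp. It slides along the rig's +y (to the left): 0 closed (it may start up to 0.004), 0.040 fully open at its end stop; the balls are free from about 0.032. Stays where it is left; about 1.2 N of friction.
- push_face (a point): centre of the right-hand (-y) face of the red stop's upright push plate, 36 mm wide along the rig's x, 36 mm high, 6 mm thick, standing right of the ramp; its centre is about 186 mm above the bench, its top 204 mm. Push it towards the rig's +y.
- ball1_center (a point): centre of a white ceramic grinding ball, 20 mm across, 25 g, first in the queue on the ramp, against the stop
- ball2_center (a point): centre of the second ball, the same, just behind
- ball3_center (a point): centre of the third ball, the same, last in the queue
- tray_left (a point): middle of the inner floor of the left tray (10 mm above the bench), 220 mm left of and 8 mm beyond the pivot; the tray is 74 mm wide along the rig's x and 100 mm long along y inside, outer wall 65 mm high. Axes as the rig's.
- tray_right (a point): the same for the right tray, 220 mm right of and 8 mm beyond the pivot
- flask: bystander: stoppered green glass conical flask, 68 mm across, 106 mm high, origin at its foot; stands left of the ramp
- jar: bystander: amber glass jar with white lid, 48 mm across, 60 mm high, origin at its foot; stands right of the ramp
- beaker: bystander: small glass beaker, 54 mm across, 65 mm high, origin at its foot; stands beyond the gate
- ball1: the same ball as ball1_center (its origin, on its underside at the start, turns as it rolls: use the point)
- ball2: the same ball as ball2_center (its origin, on its underside at the start, turns as it rolls: use the point)
- ball3: the same ball as ball3_center (its origin, on its underside at the start, turns as it rolls: use the point)

How it is judged:
By the outcome, as a careful person would: the job done as asked, in the order asked, and still so for the second after the job is handed in, with the robot touching nothing.
It also fails if it takes over 43 s, if anything falls off the work surface, if the arm or the gripper's body presses on something with over 40 N, if the wrist force passes 120 N, or if a joint passes its speed limit or range.

## Working session

There is one attempt and no reset: what is moved stays moved. The work goes in short steps, Python scripts to look and compute and a tool call to move; the robot and the scene stay as the last step left them, time stands still between calls to the robot, and variables do not carry over. Pictures are saved under pics/ and viewed, at most 10 in all, crops included, and the job is handed in when it is done.

Besides the shell and the picture viewer there is one more tool, called after "Emit:" by a JSON object that holds its "op" and its "data". servo_tool: Moves the arm, as the interface text tells. Its arguments: {"type":"object","properties":{"deltas":{"type":"array"},"squeeze":{"type":"number"}},"required":["deltas"]}

```bash
mkdir -p pics
cat > h.py <<'E'
import numpy as np, cv2
from station import env, optics, nets
def cam(n):
    c=optics.camera_info(n); R=cv2.Rodrigues(np.array(c["rvec"],float))[0]; return c,R,np.array(c["tvec"],float).ravel()
def toworld(n,p):
    c,R,t=cam(n); return R.T@(np.array(p)-t)
def proj(n,P):
    c,R,t=cam(n); q=R@np.array(P)+t; return np.array([c["fx"]*q[0]/q[2]+c["cx"],c["fy"]*q[1]/q[2]+c["cy"]])
E
python3 - <<'E'
from h import *
for n in("side","top"):
    im=optics.capture(n); cv2.imwrite(f"pics/{n}0.png",im)
    for t in["rig","gate","paddle_left","paddle_right","push_face","ball1_center","flask","jar","beaker"]:
        r=nets.recognise(n,t)
        print(n,t,[(round(d["p"],2),toworld(n,d["centre"]).round().tolist()) for d in r[:3]])
s=env.read_state(); print(s)
E
```

```text
side rig [(0.83, [562.0, -27.0, 42.0])]
side gate [(0.72, [610.0, -30.0, 145.0])]
side paddle_left [(0.58, [614.0, -32.0, 147.0]), (0.45, [517.0, 9.0, 158.0]), (0.28, [477.0, 15.0, 164.0])]
side paddle_right [(0.95, [613.0, -31.0, 149.0]), (0.36, [742.0, -111.0, 46.0])]
side push_face [(0.78, [525.0, -33.0, 188.0]), (0.65, [559.0, -26.0, 45.0])]
side ball1_center [(0.49, [612.0, -33.0, 150.0])]
side flask [(0.94, [452.0, 149.0, 29.0]), (0.32, [533.0, -35.0, 186.0]), (0.18, [413.0, -124.0, 45.0])]
side jar [(0.67, [613.0, -32.0, 146.0]), (0.61, [413.0, -126.0, 47.0]), (0.3, [514.0, 9.0, 160.0])]
side beaker [(0.87, [742.0, -109.0, 45.0])]
top rig [(0.87, [579.0, 4.0, 62.0])]
top gate [(0.72, [603.0, 8.0, 134.0])]
top paddle_left [(0.69, [604.0, 2.0, 137.0])]
top paddle_right [(0.56, [602.0, 3.0, 134.0]), (0.16, [461.0, 156.0, 44.0])]
top push_face [(0.89, [527.0, -18.0, 173.0])]
top ball1_center [(0.66, [518.0, 11.0, 158.0]), (0.42, [494.0, 14.0, 157.0])]
top flask [(0.83, [462.0, 160.0, 46.0]), (0.55, [529.0, -15.0, 171.0])]
top jar [(0.68, [416.0, -103.0, 59.0])]
top beaker [(0.59, [477.0, 19.0, 165.0]), (0.56, [756.0, -102.0, 48.0])]
{'time_s': 1.0, 'joints': array([-1.27568081,  0.70648624, -0.02762217,  1.48459554,  0.02199689,
        0.95089642, -0.07549061]), 'qd': array([-0.00119041, -0.00138843, -0.00018121,  0.0002274 , -0.00075462,
        0.00062795,  0.00044604]), 'joint_torque': array([-2.49533558e-03, -8.82990289e+01,  1.23302981e+00, -2.36400497e+01,
        1.69821410e-02,  1.42655757e-03,  1.86892102e-06]), 'position': array([190.00670017, 542.67583793, 231.2767421 ]), 'ee_rot': array([-5.26558594e-01, -3.09711485e+00,  1.24842386e-04]), 'contact_force': array([-0.26090067, -0.67122884, -1.05391052]), 'moment': array([-0.01050539,  0.02206257,  0.0207408 ]), 'finger_force': 0.0, 'finger_gap': 85.38448554999155}
```

View pics/side0.png

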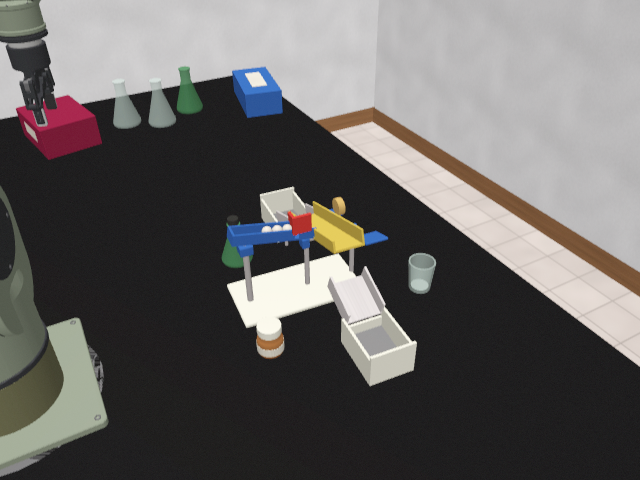

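View pics/top0.png

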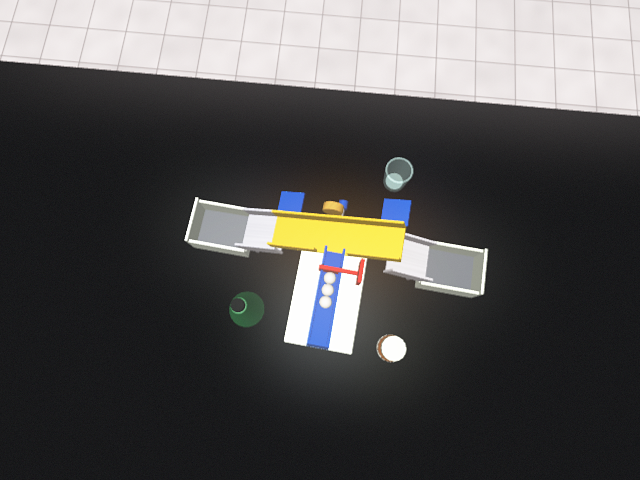

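The side view shows the right blue paddle (376,238), the red stop plate (302,222) and the balls at (267–287,229). The top view shows the paddles at (291,202) and (396,212), with the right one larger and so probably raised. The stop plate is at (361,272), the balls at (325–330, 278–302), and the beaker at (398,175), close beyond the right paddle. Next I fit the rig pose.

```bash
cat >> h.py <<'E'
def w(p,P):  # rig->world
    c,s=np.cos(p[2]),np.sin(p[2]); P=np.array(P,float); return np.array([p[0]+c*P[0]-s*P[1],p[1]+s*P[0]+c*P[1],P[2]])
def pad(sgn,th): # paddle centre for tilt
    return None
E
python3 - <<'E'
from h import *
from scipy.optimize import least_squares
top=cv2.imread("pics/top0.png"); side=cv2.imread("pics/side0.png")
def blobs(im,lo,hi,mn):
    m=cv2.inRange(cv2.cvtColor(im,cv2.COLOR_BGR2HSV),lo,hi); n,l,st,c=cv2.connectedComponentsWithStats(m)
    return [(st[i].tolist(),c[i].round(1).tolist()) for i in range(1,n) if st[i,4]>mn]
for nm,im in(("top",top),("side",side)):
    print(nm,"blue",blobs(im,(105,120,60),(125,255,255),60)); print(nm,"red",blobs(im,(0,150,80),(8,255,255),40)); print(nm,'white',)
for side_up in("R","L"):
    zl,zr=(97,153) if side_up=="R" else (153,97)
    obs=[("top",(95,),None)]
    T=[((61,95,zl),(291,202)),((61,-95,zr),(396,212)),]
    corners=[((8+41,274,65),(196,199)),((8-41,274,65),(187,242)),((8+41,-274,65),(487,250)),((8-41,-274,65),(482,296))]
    f=lambda p:np.concatenate([proj("top",w(p,P))-u for P,u in T+corners])
    r=least_squares(f,[560,0,0.1]); print(side_up,r.x.round(3),r.cost.round(2),f(r.x).round(1))
    for P in[(61,95,zl),(61,-95,zr),(0,0,159)]: print(P,w(r.x,P).round(),proj("side",w(r.x,P)).round(), proj("top",w(r.x,P)).round())
c,R,t=cam("top");print(-R.T@t); c,R,t=cam("side");print(-R.T@t)
E
```

```text
top blue [([278, 191, 27, 21, 463], [290.9, 200.7]), ([381, 198, 31, 28, 605], [396.3, 209.4]), ([323, 246, 22, 22, 276], [333.0, 258.4]), ([307, 270, 34, 79, 1181], [322.6, 316.8])]
top red [([320, 259, 45, 24, 217], [346.6, 270.0])]
top white
side blue [([232, 67, 51, 51, 1702], [257.3, 94.2]), ([226, 221, 88, 36, 1546], [262.1, 236.5]), ([364, 230, 24, 16, 250], [374.1, 237.5])]
side red [([288, 212, 24, 23, 372], [299.8, 222.7])]
side white
R [ 5.80956e+02  7.86000e+00 -8.70000e-02] 15.84 [-1.7  1.8  3.5  1.3 -0.3 -0.4 -2.3 -1.6 -0.2  0.1  0.6 -1.7]
(61, 95, 97) [650.  97.  97.] [327. 212.] [289. 204.]
(61, -95, 153) [633. -92. 153.] [371. 238.] [400. 213.]
(0, 0, 159) [581.   8. 159.] [318. 217.] [337. 238.]
L [ 5.80565e+02  4.88100e+00 -7.80000e-02] 93.06 [-2.7 -7.6 -0.7 10.   0.6  1.2 -0.9  0.2  1.3 -1.   2.6 -2.7]
(61, 95, 153) [649.  95. 153.] [327. 190.] [288. 194.]
(61, -95, 97) [634. -95.  97.] [371. 264.] [395. 222.]
(0, 0, 159) [581.   5. 159.] [319. 218.] [339. 238.]
[416.25069153  21.34711077 844.24185246]
[ 166.65387268 -766.31770042  741.45059853]
```

Emit:
{"op": "servo_tool", "data": {"deltas": [[[0, 0, -7.2, 0, 0, -1.0, -1], [0, 0, -7.2, 0, 0, -1.0, -1], [0, 0, 0, -3.57, -4.24, 0, -1], [0, 0, 0, -3.57, -4.24, 0, -1], [0, 0, 0, -3.57, -4.24, 0, -1], [0, 0, 0, -3.57, -4.24, 0, -1], [0, 0, 0, -3.57, -4.24, 0, -1], [0, 0, 0, -3.57, -4.24, 0, -1]]]}}

```text
time_s: 2.0
position: [382.6, 269.4, 251.4]
ee_rot: [0.134, 3.138, 0.0]
contact_force: [1.6, 1.5, 0.2]
finger_gap: 0.3
finger_force: 0.0
```

```bash
cat >> h.py <<'E'
P0=np.array([580.96,7.86,-0.087])
def rig(W,p=P0):
    c,s=np.cos(p[2]),np.sin(p[2]); d=np.array(W)[:2]-p[:2]; return np.array([c*d[0]+s*d[1],-s*d[0]+c*d[1],W[2]])
def ray(n,u,z):
    c,R,t=cam(n); d=R.T@np.array([(u[0]-c["cx"])/c["fx"],(u[1]-c["cy"])/c["fy"],1]); o=-R.T@t; return o+d*(z-o[2])/d[2]
def st():
    s=env.read_state(); R=cv2.Rodrigues(np.array(s["ee_rot"]))[0]
    print(round(s["time_s"],2),s["position"].round(1),"rig",rig(s["position"]).round(1),"F",s["contact_force"].round(1),"gap",s["finger_gap"].round(1),"\n",R.round(3))
    return s,R
E
python3 - <<'E'
from h import *
st()
t=cv2.imread("pics/top0.png"); s=cv2.imread("pics/side0.png")
a=cv2.resize(t[235:305,295:395],None,fx=6,fy=6,interpolation=2); b=cv2.resize(s[195:265,270:400],None,fx=4.6,fy=4.6,interpolation=2)
W=800; out=np.zeros((600,800,3),np.uint8)
a=cv2.resize(t[240:300,300:380],(400,300),interpolation=2); b=cv2.resize(s[200:260,250:330],(400,300),interpolation=2); 
cv2.imwrite("pics/crop.png",np.hstack([a,b]))
for v in[(361,272),(363,261),(359,283)]: print(rig(ray("top",v,204)).round(), rig(ray("top",v,186)).round())
for v in[(302,222)]: print(rig(ray("side",v,186)).round())
for x in(-95,-75,-60,-40): print(x,[proj("top",w(P0,(x,0,140+10-(x+60)*.18))).round()])
E
```

```text
Traceback (most recent call last):
  File "h.py", line 20, in st
    print(round(s["time_s"],2),s["position"].round(1),"rig",rig(s["position"]).round(1),"F",s["contact_force"].round(1),"gap",s["finger_gap"].round(1),"\n",R.round(3))
                                                                                                                              ^^^^^^^^^^^^^^^^^^^^^
AttributeError: 'float' object has no attribute 'round'
```

```bash
sed -i 's/s\["finger_gap"\].round(1)/round(s["finger_gap"],1)/' h.py
python3 - <<'E'
from h import *
st()
t=cv2.imread("pics/top0.png"); s=cv2.imread("pics/side0.png")
a=cv2.resize(t[240:300,300:380],(400,300),interpolation=2); b=cv2.resize(s[200:260,250:330],(400,300),interpolation=2); 
cv2.imwrite("pics/crop.png",np.hstack([a,b]))
for v in[(361,272),(363,261),(359,283)]: print(rig(ray("top",v,204)).round(), rig(ray("top",v,186)).round())
for v in[(302,222)]: print(rig(ray("side",v,186)).round())
for x in(-95,-75,-60,-40): print(x,[proj("top",w(P0,(x,0,140+10-(x+60)*.18))).round()])
E
```

```text
2.0 [382.6 269.4 251.4] rig [-220.3  243.3  251.4] F [1.6 1.5 0.2] gap 0.3 
 [[-0.996  0.085  0.   ]
 [ 0.085  0.996  0.   ]
 [-0.     0.    -1.   ]]
[-56. -44. 204.] [-53. -45. 186.]
[-39. -45. 204.] [-36. -46. 186.]
[-73. -44. 204.] [-70. -45. 186.]
[-49. -41. 186.]
-95 [array([327., 296.])]
-75 [array([329., 284.])]
-60 [array([330., 275.])]
-40 [array([332., 263.])]
```

View pics/crop.png

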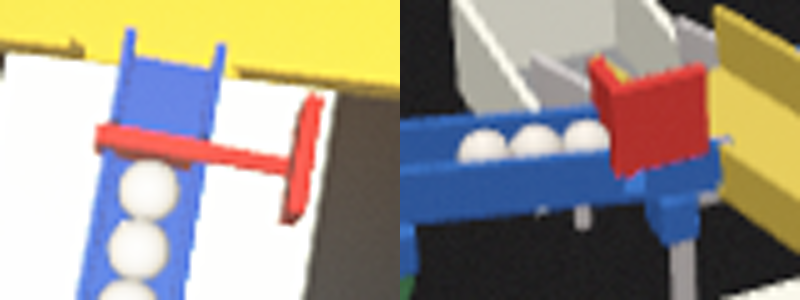

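Emit:
{"op": "servo_tool", "data": {"deltas": [[[0, 0, 0, -3.57, -4.24, 0, -1], [0, 0, 0, -3.57, -4.24, 0, -1], [0, 0, 0, -3.57, -4.24, 0, -1], [0, 0, 0, -3.57, -4.24, 0, -1], [0, 0, 0, -3.57, -4.24, 0, -1], [0, 0, 0, -3.57, -4.24, 0, -1], [0, 0, 0, -3.57, -4.24, 0, -1], [0, 0, 0, -3.57, -4.24, 0, -1]]]}}

```text
time_s: 3.0
position: [638.1, -93.1, 251.4]
ee_rot: [0.135, 3.139, 0.0]
contact_force: [-0.2, 0.7, 0.6]
finger_gap: -0.3
finger_force: 0.0
```

The crop shows the push plate's outer face at rig x ≈ -54, y ≈ -44, and the balls queued behind it. The TCP is now over the right paddle, so I go down to it.

Emit:
{"op": "servo_tool", "data": {"deltas": [[[0, 0, 0, 0, 0.4, 3.0, -1], [0, 0, 0, 0, 0, 3.0, -1], [0, 0, 0, 0, 0, 2.5, -1], [0, 0, 0, 0, 0, 0, -1]]]}}

```text
time_s: 3.5
position: [637.0, -87.4, 165.0]
ee_rot: [-0.134, -3.136, -0.0]
contact_force: [0.2, -0.4, 1.0]
finger_gap: -0.2
finger_force: 0.0
```

Run:
```python
from h import *
st()
s=optics.capture("side"); t=optics.capture("top")
a=cv2.resize(t[160:300,260:430],(400,330),interpolation=2); b=cv2.resize(s[150:290,270:440],(400,330),interpolation=2)
cv2.imwrite("pics/c2.png",np.hstack([a,b]))
```

```text
3.5 [637.  -87.4 165. ] rig [ 64.1 -90.1 165. ] F [ 0.2 -0.4  1. ] gap -0.2 
 [[-0.996  0.085 -0.003]
 [ 0.085  0.996  0.   ]
 [ 0.003 -0.    -1.   ]]
```

View pics/c2.png

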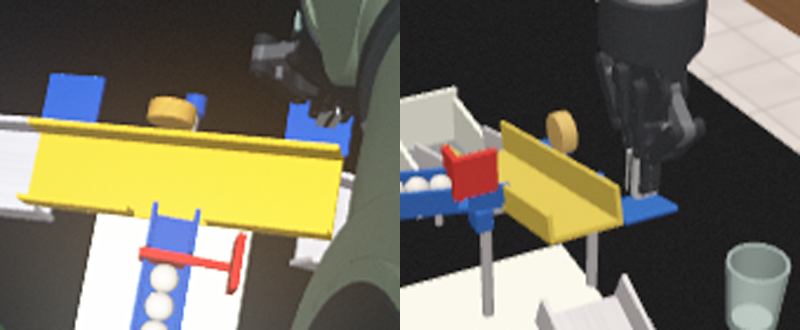

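The fingertips are just above the right paddle, beyond the yellow wall. I press slowly, moving 4 mm further from the wall.

Emit:
{"op": "servo_tool", "data": {"deltas": [[[0, 0, 0, -0.4, 0, 0.6, -1], [0, 0, 0, 0, 0, 0.7, -1], [0, 0, 0, 0, 0, 0.7, -1], [0, 0, 0, 0, 0, 0.7, -1], [0, 0, 0, 0, 0, 0.7, -1], [0, 0, 0, 0, 0, 0.7, -1], [0, 0, 0, 0, 0, 0.7, -1], [0, 0, 0, 0, 0, 0.4, -1]]]}}

```text
time_s: 4.6
position: [641.5, -87.8, 113.8]
ee_rot: [-0.134, -3.138, 0.0]
contact_force: [-0.4, 0.5, -0.2]
finger_gap: 0.1
finger_force: 0.0
```

Emit:
{"op": "servo_tool", "data": {"deltas": [[[0, 0, 0, 0, 0, 0, -1], [0, 0, 0, 0, 0, -2.0, -1], [0, 0, 0, 0, 0, -4.0, -1], [0, 0, 0, 0, 0, -5.0, -1], [0, 0, 0, 0, 0, -4.0, -1], [0, 0, 0, 0, 0, 0, -1]]]}}

```text
time_s: 5.35
position: [642.6, -87.8, 267.4]
ee_rot: [0.134, 3.134, -0.0]
contact_force: [1.0, -0.3, -0.6]
finger_gap: 0.1
finger_force: 0.0
```

Run:
```python
from h import *
st()
s=optics.capture("side"); t=optics.capture("top")
a=cv2.resize(t[160:300,260:430],(400,330),interpolation=2); b=cv2.resize(s[150:290,270:440],(400,330),interpolation=2)
cv2.imwrite("pics/c3.png",np.hstack([a,b]))
```

```text
5.35 [642.6 -87.8 267.4] rig [ 69.7 -90.  267.4] F [ 1.  -0.3 -0.6] gap 0.1 
 [[-0.996  0.085  0.005]
 [ 0.085  0.996 -0.001]
 [-0.005 -0.    -1.   ]]
```

View pics/c3.png

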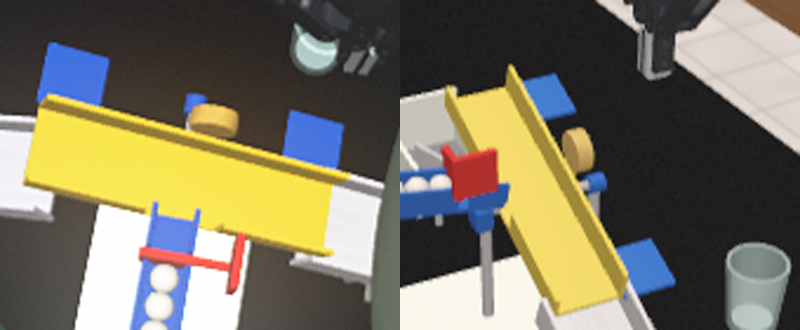

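The gate now leans right: the left paddle is raised and the right one down. I move to the right of the push plate and go down.

Emit:
{"op": "servo_tool", "data": {"deltas": [[[0, 0, 0, 4.0, 0, 0, -1], [0, 0, 0, 4.2, 0, 0, -1], [0, 0, 0, 4.2, 0, 0, -1], [0, 0, 0, 0, 0, 3.0, -1], [0, 0, 0, 0, 0, 3.0, -1], [0, 0, 0, 0, 0, 2.4, -1], [0, 0, 0, 0, 0, 0, -1]]]}}

```text
time_s: 6.32
position: [517.1, -77.1, 178.7]
ee_rot: [-0.134, -3.135, -0.0]
contact_force: [-0.7, 0.1, -0.6]
finger_gap: -0.1
finger_force: 0.0
```

Run:
```python
from h import *
st()
s=optics.capture("side"); t=optics.capture("top")
a=cv2.resize(t[200:340,260:430],(400,330),interpolation=2); b=cv2.resize(s[150:290,230:400],(400,330),interpolation=2)
cv2.imwrite("pics/c4.png",np.hstack([a,b]))
```

```text
6.33 [517.1 -77.1 178.7] rig [-56.3 -90.2 178.7] F [-0.7  0.1 -0.6] gap -0.1 
 [[-0.996  0.085 -0.004]
 [ 0.085  0.996  0.   ]
 [ 0.004  0.    -1.   ]]
```

View pics/c4.png

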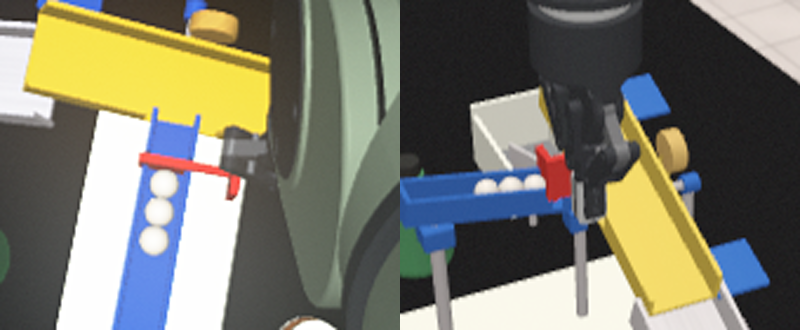

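Emit:
{"op": "servo_tool", "data": {"deltas": [[[0, 0, 0, 0, 1.0, -0.6, -1], [0, 0, 0, 0, 1.5, 0, -1], [0, 0, 0, 0, 0.8, 0, -1], [0, 0, 0, 0, 0.8, 0, -1], [0, 0, 0, 0, 0.8, 0, -1], [0, 0, 0, 0, 0.8, 0, -1]]]}}

```text
time_s: 7.18
position: [523.0, -20.0, 186.3]
ee_rot: [-0.134, -3.139, 0.0]
contact_force: [0.3, -0.0, 0.7]
finger_gap: 0.2
finger_force: 0.7
```

Emit:
{"op": "servo_tool", "data": {"deltas": [[[0, 0, 0, 0, 0.6, 0, -1], [0, 0, 0, 0, 0.5, 0, -1]]]}}

```text
time_s: 7.42
position: [523.7, -10.9, 186.4]
ee_rot: [-0.136, -3.138, 0.004]
contact_force: [-2.7, -26.4, 8.6]
finger_gap: -0.3
finger_force: 13.7
```

Run:
```python
from h import *
st()
s=optics.capture("side"); t=optics.capture("top")
a=cv2.resize(t[200:340,260:430],(400,330),interpolation=2); b=cv2.resize(s[150:290,230:400],(400,330),interpolation=2)
cv2.imwrite("pics/c5.png",np.hstack([a,b]))
```

```text
7.42 [523.7 -10.9 186.4] rig [-55.4 -23.7 186.4] F [ -2.7 -26.4   8.6] gap -0.3 
 [[-0.996  0.086 -0.   ]
 [ 0.086  0.996 -0.003]
 [ 0.    -0.003 -1.   ]]
```

View pics/c5.png

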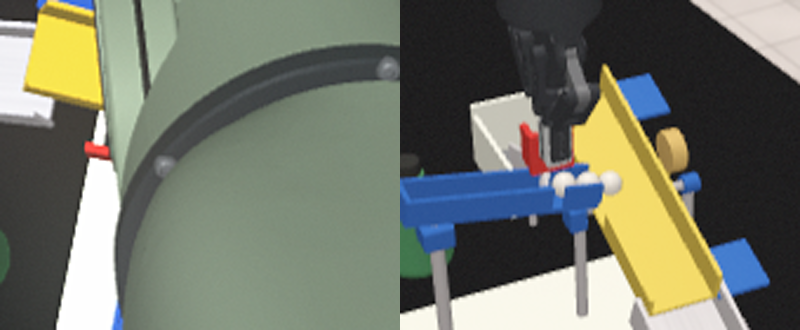

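The 26 N means the stop is at its end stop, and the balls are rolling onto the gate. I back off and lift.

Emit:
{"op": "servo_tool", "data": {"deltas": [[[0, 0, 0, 0, -1.0, 0, -1], [0, 0, 0, 0, -1.0, 0, -1], [0, 0, 0, 0, 0, -2.0, -1], [0, 0, 0, 0, 0, -3.0, -1], [0, 0, 0, 0, 0, -3.0, -1], [0, 0, 0, 2.0, -4.0, 0, -1], [0, 0, 0, 2.0, -5.0, 0, -1], [0, 0, 0, 2.0, -5.0, 0, -1]]]}}

```text
time_s: 8.52
position: [449.4, -165.3, 266.4]
ee_rot: [0.134, 3.139, -0.0]
contact_force: [1.0, -1.2, -0.1]
finger_gap: 0.1
finger_force: 0.0
```

Emit:
{"op": "servo_tool", "data": {"deltas": [[[0, 0, 0, 3.0, 0, 0, -1], [0, 0, 0, 3.0, 0, 0, -1], [0, 0, 0, 0, 0, 0, -1], [0, 0, 0, 0, 0, 0, -1], [0, 0, 0, 0, 0, 0, -1], [0, 0, 0, 0, 0, 0, -1], [0, 0, 0, 0, 0, 0, -1], [0, 0, 0, 0, 0, 0, -1]]]}}

```text
time_s: 9.52
position: [390.7, -158.6, 266.3]
ee_rot: [-0.134, -3.139, 0.0]
contact_force: [0.2, 0.6, 0.8]
finger_gap: 0.1
finger_force: 0.0
```

Run:
```python
from h import *
st()
s=optics.capture("side"); t=optics.capture("top")
for n in("side","top"):
    print(n,[(round(d["p"],2),rig(toworld(n,d["centre"])).round().tolist()) for d in nets.recognise(n,"ball1_center")])
a=cv2.resize(t[150:350,170:500],(400,242),interpolation=2); b=cv2.resize(s[170:390,190:460],(400,326),interpolation=2)
o=np.zeros((326,800,3),np.uint8); o[:242,:400]=a;o[:,400:]=b
cv2.imwrite("pics/c6.png",o)
```

```text
9.53 [ 390.7 -158.6  266.3] rig [-175.  -182.3  266.3] F [0.2 0.6 0.8] gap 0.1 
 [[-0.996  0.085 -0.   ]
 [ 0.085  0.996 -0.   ]
 [ 0.    -0.    -1.   ]]
side []
top [(0.2, [-54.0, 13.0, 171.0])]
```

View pics/c6.png

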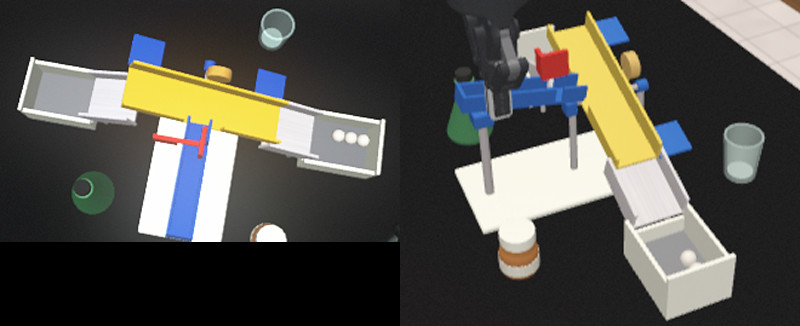

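All three balls are in the right tray (top crop, 338–362,137) and the bystanders are standing. A last check on the stop's travel and that the balls are at rest.

Emit:
{"op": "servo_tool", "data": {"deltas": [[[0, 0, 0, 0, 0, 0, -1], [0, 0, 0, 0, 0, 0, -1], [0, 0, 0, 0, 0, 0, -1], [0, 0, 0, 0, 0, 0, -1], [0, 0, 0, 0, 0, 0, -1], [0, 0, 0, 0, 0, 0, -1]]]}}

```text
time_s: 10.48
position: [390.7, -158.6, 266.3]
ee_rot: [-0.134, -3.139, 0.0]
contact_force: [0.0, -0.1, -0.6]
finger_gap: 0.2
finger_force: 0.0
```

Run:
```python
from h import *
t=optics.capture("top"); t0=cv2.imread("pics/top0.png")
for im in(t0,t):
    m=cv2.inRange(cv2.cvtColor(im,cv2.COLOR_BGR2HSV),(0,150,80),(8,255,255))
    n,l,s,c=cv2.connectedComponentsWithStats(m); i=1+s[1:,4].argmax(); x,y,W,H,_=s[i]
    print(s[i],[rig(ray("top",(u,c[i][1]),195)).round(1) for u in (x,x+W)])
m=cv2.inRange(cv2.cvtColor(t,cv2.COLOR_BGR2HSV),(0,0,185),(180,40,255))[250:300,425:480]
import time; optics.capture("top")
t2=optics.capture("top"); print("motion",np.abs(t2.astype(int)-t)[230:300,420:480].max())
```

```text
[320 259  45  24 217] [array([-62.8,  16.4, 195. ]), array([-50.6, -50.3, 195. ])]
[296 255  45  24 209] [array([-62.7,  53.2, 195. ]), array([-50.5, -13.6, 195. ])]
motion 6
```

```bash
python3 -c "
from station import close_job
print(close_job())"
```

```text
the job is handed in; nothing more can be done
None
```

The job is handed in: the gate was rocked over to the right, the red stop was pushed to its end stop and left open, and all three balls lie at rest in the right tray with the flask, jar and beaker standing, at about 10.6 s of the 43 s allowed.

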